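Draw the bottom slate from the sample pile and butt it to the steel angle

TASK

Slide the bottom slate out from under the sample pile, between the two magnet blocks: press on the rough showing end only as hard as it takes to carry it, never over about 25 N, or it splits. Keep sliding until its end edge sits flush and square against the steel angle, then let go. The tile, brick slip and brass nut must come down onto the bench still stacked in place behind the blocks: do not handle or topple them, and leave the brick, the level and the stone chip alone.

Things in the scene. Friction and masses are not known exactly. Their poses are not given: they have to be found in the camera images.
- slate_mid (a point): Bottom slate of the pile: dark, 190 x 110 x 8 mm, 0.58 kg, flat on the bench. Centre, half-way up the 8 mm. Its x axis runs along the 190 mm, to under the pile; 85 to 105 mm of its -x end shows. There, 15 to 67 mm from the end edge, a rough riven layer 94 mm wide stands 1 to 6 mm higher (top 9 to 14 mm off the bench, 2 mm less at the end edge): it differs each time and is not measured, feel for it.
- slate_left (a point): Left corner of the slate's showing end edge (its -x, +y corner), 4 mm above its underside. The edge runs from here 110 mm to slate_right; it gets butted to the angle. Too wide to grip: the slate is carried by fingertips pressed on the rough layer, where they hold well (friction about 1), while its sawn underside and the tile slide easily on it and on the paint (about 0.3).
- slate_right (a point): Right corner of the slate's showing end edge (its -x, -y corner), 4 mm above its underside. With the pile on it the slate takes about 7 to 14 N to draw; pressing with about 15 to 20 N carries it, with less than about 13 N the fingers may skid.
- tile_mid (a point): Glazed tile 200 x 100 x 10 mm, 0.37 to 0.55 kg, lying across the slate as the pile's first piece; centre. Its x axis runs along the 100 mm. It tips a little as the slate leaves and ends 8 mm lower, on the bench.
- slip_mid (a point): Brick slip 190 x 65 x 20 mm, 0.34 to 0.5 kg, lying along the tile; centre. Its x axis runs along the 65 mm.
- nut_mid (a point): Brass nut-shaped weight, 36 mm across the flats, 18 mm tall, 0.13 kg, lying flat on the slip; centre. Top of the pile, 56 mm above the bench.
- stops: Two steel magnet blocks fixed on the bench, 30 mm tall (39 mm with the switch), 45 mm along x, 36 mm along y, with a 140 mm gap for the slate. Origin: on the bench midway between their pile-side faces; +x points at the pile, 0 to 8 mm from those faces. They hold the pile back while the slate is drawn out along -x.
- angle: Steel angle fixed on the bench, 220 mm long, upright leg 4 mm thick and 25 mm tall, 150 to 195 mm beyond the slate's showing edge. Origin: on the bench at the middle of the upright leg's face that looks to the pile; +x points out of that face to the pile, y runs along the angle. Square to the blocks to within 3 degrees.
- brick_mid (a point): Weathered reclaimed brick 215 x 102 x 65 mm, not part of the job; centre.
- level_mid (a point): Orange plastic level 230 x 22 x 45 mm, not part of the job; centre.
- chip_mid (a point): Grey stone chip about 50 x 36 x 20 mm, not part of the job; 8 mm above its underside.
There are look-alikes about, which are no part of the job. What is shaped like the part that bears slate_mid but brown is not meant.

How it is judged (in metres and radians):
At the end, for the whole second after the job is handed in: Both corners of the slate's showing end edge are within 4 mm of the angle's face and between its ends, the slate flat on the bench; the tile lies flat on the bench, the brick slip flat on it and the nut flat on the slip, each within 25 mm of where it began; nothing is touched (x of slate_left in the frame of angle between -0.003 and 0.004 m and y of slate_left in the frame of angle between -0.115 and 0.115 m and x of slate_right in the frame of angle between -0.003 and 0.004 m and y of slate_right in the frame of angle between -0.115 and 0.115 m and angle between slate_mid's own z axis and vertical below 0.03 rad and height (world z) of tile_mid below 0.008 m and height (world z) of slip_mid between 0.017 and 0.023 m and height (world z) of nut_mid between 0.036 and 0.042 m and distance of each of tile_mid, slip_mid, nut_mid from where it was at the start of the episode below 0.025 m and angle between each of tile_mid, slip_mid, nut_mid's own z axis and vertical below 0.04 rad).
It fails at once if the slate is pressed or pushed with more than 32 N (contact force between the fingers and slate above 32 N).
It fails at once if the gripper handles a piece of the pile (tile, brick slip or nut) with more than 4 N (contact force between the fingers and tile above 4 N or contact force between the fingers and slip above 4 N or contact force between the fingers and nut above 4 N).
It fails at once if the pile topples or is dragged along: a piece of it leans over 0.35 rad or shifts over 30 mm (angle between any of tile_mid, slip_mid, nut_mid's own z axis and vertical above 0.35 rad or distance of any of tile_mid, slip_mid, nut_mid from where it was at the start of the episode above 0.03 m).
It fails at once if the brick, the level or the stone chip is shifted by over 10 mm (distance of any of brick_mid, level_mid, chip_mid from where it was at the start of the episode above 0.01 m).
It also fails if it takes over 61 s, if anything falls off the work surface, if the arm or the gripper's body presses on something with over 40 N, if the wrist force passes 120 N, or if a joint passes its speed limit or range.

ROBOT

A 6-joint arm with a two-finger parallel gripper is mounted at the origin on the work surface. World frame = base frame: x ahead of the robot, y to its left, z up, the work surface at z = 0. Lengths are in mm, angles in rad, forces in N, time in s.
With the tool pointing down it reaches from about 275 to 1000 mm from the base axis. Payload 8.4 kg.
Tool frame: the origin (TCP) lies midway between the tips of the shut fingers; the grasp point (between the pads) lies r.grasp_offset behind it (r.grasp_offset is the distance from the TCP to the grasp point, in mm); z points along the fingers, y is the direction in which the jaws open and shut (so a half turn about z gives the same grasp; the last joint's range is limited). The gripper opens to 85 mm and grips with 20 to 120 N. Pads are 22 mm wide; open, the fingers measure 114 mm over their backs; the gripper's body (76 mm by 85 mm) begins 54 mm behind the grasp point. The pads swing forward as they close: fully open they stand 13 mm farther back than shut.
Start: joints at [1.191, 0.353, 1.633, -0, 1.155, -0.002], TCP at [230.547, 580.927, 231.281] pointing down, gripper open.
Joint ranges: [-2.63, 2.63], [-0.92, 2.1], [0.06, 2.66], [-1.3, 4.44], [0, 2.69], [-3.02, 3.02]. Speed limits (rad/s): [2.22, 2.22, 2.79, 3.14, 3.14, 3.14].

INTERFACE

Orientations are given as [roll, pitch, yaw] about the fixed x, y, z axes, in that order (R = Rz(yaw) Ry(pitch) Rx(roll)).
In Python, from rig import r gives the robot as it stands.
- The arm moves only by the tool jog_arm, never from a script. Its argument "series" is a list that holds one entry, the list of rows, each a list of 7 numbers: the shift along the tool's x, y, z in cm, then the turn, a rotation vector about the tool's x, y, z in degrees, then the finger opening in cm, from 0 to 8.54. A call has 1 to 5 rows; each row is the pose to reach, as a shift and turn from the pose commanded when the call began, along the tool's axes at that moment; what a row does not reach only later rows make up. A row lasts 1/8 s, in which the tool goes at most 62.5 mm and 10.7 degrees, less where a joint would pass 70% of its speed; a pose out of reach is approached as far as the arm can. A call with a gripper value outside its range is refused whole. The fingers move at their own pace and stop on an object; "newtons" is the grip in N (left out, the last holds). Time passes only in rows, so rows that repeat a pose let the fingers close. It gives the time, the measured TCP pose, the force and the opening at its end, in the units of the state.
- r.sense(): the state, without advancing time (a new reading comes with each control period).
- r.grab_frame(name): name is "scene" or "top" or "wrist"; returns the picture (384x512x3 uint8, red, green, blue); there is no depth.
- r.calibration(name): a dict with "mtx" (3x3 intrinsics, pixels), "dist" ([k1, k2, p1, p2, k3] as OpenCV has them; the pictures are not rectified), "origin" and "attitude" of the camera in the world; the wrist camera has in their place "T_tool_cam" (4x4, takes a point from camera to tool coordinates, whose origin is the TCP and whose axes are the flange's). Camera axes: x right, y down, z forward; pixel columns grow to the right and rows downward; lengths in mm; the calibration is good to about 2 mm. A picture is of the moment at which its call begins: read the wrist's pose just before it. calibration takes no time and is no camera call.
- r.sign_off(): hands the job in, once; it reports no verdict.
The state is a dict: "clock": time; "qpos": joint angles; "qvel": joint speeds; "joint_efforts": joint torques, N m; "eef_pos": TCP position; "tcp_rot": TCP orientation; "contact_force": force on the tool from outside, world axes, zero at the start; "wrist_torque": the same for the moment, N m; "opening": opening from 0.0 (shut) to 1.0 (fully open).
Only numpy, scipy, OpenCV 4.12 (cv2) and the standard library are available. Lean on these libraries where they do the work, as an engineer would, in place of code of your own. Each camera call takes 0.05 s, during which the arm holds its last target.

## Working session

There is one attempt and no reset: what is moved stays moved. The work goes in short steps, Python scripts to look and compute and a tool call to move; the robot and the scene stay as the last step left them, time stands still between calls to the robot, and variables do not carry over. Pictures are saved under pics/ and viewed, and the job is handed in when it is done.

Besides the shell and the picture viewer there is one more tool, called as name([rows], argument=value, ...), one row to a line, values as JSON. jog_arm: Moves the arm, as the interface text tells. Its arguments: {"type":"object","properties":{"series":{"type":"array","items":{"type":"array","items":{"type":"array","items":{"type":"number"}}}},"newtons":{"type":"number"}},"required":["series"]}

```bash
mkdir -p pics; ls
python3 - <<'E'
from rig import r
import cv2
s=r.sense(); print(s)
print(r.grasp_offset)
for n in("scene","top"):
    im=r.grab_frame(n); cv2.imwrite(f"pics/{n}0.png",im[:,:,::-1]); 
for n in("scene","top","wrist"): print(n,r.calibration(n))
E
```

```text
pics
{'clock': 0.0, 'qpos': array([ 1.19060277e+00,  3.53653907e-01,  1.63415010e+00,  8.37363631e-06,
        1.15518724e+00, -2.41441508e-03]), 'qvel': array([ 0.00046153, -0.00034885, -0.00027804, -0.00032826,  0.00173674,
       -0.00095669]), 'joint_efforts': array([-1.61737629e-03, -6.05244255e+01, -3.42066872e+01, -2.41900416e-04,
        9.39807971e-03,  5.01442616e-05]), 'eef_pos': array([230.3628791 , 580.47915916, 230.55124929]), 'tcp_rot': array([-3.14019408e+00, -1.10328208e-05,  2.76381011e+00]), 'contact_force': array([ 0.36274855, -0.51650053, -0.69405029]), 'wrist_torque': array([-0.01332643, -0.02015539,  0.06582773]), 'opening': 0.9987596129668772}
18.700000000000003
scene {'mtx': array([[367.78746085,   0.        , 254.04547482],
       [  0.        , 367.78746085, 191.89332403],
       [  0.        ,   0.        ,   1.        ]]), 'dist': array([-0.06612114,  0.        ,  0.        ,  0.        ,  0.        ]), 'origin': array([1078.85116458,  311.82171748,  886.60001681]), 'attitude': array([-2.50793123,  0.01088186,  2.08017469])}
top {'mtx': array([[400.517512
[... 249 characters left out ...]
,  -12.05776773, 1318.92470814]), 'attitude': array([-3.08908237,  0.00784409, -1.57888535])}
wrist {'mtx': array([[289.96385801,   0.        , 254.66672981],
       [  0.        , 289.96385801, 188.86909472],
       [  0.        ,   0.        ,   1.        ]]), 'dist': array([-0.02962899,  0.        ,  0.        ,  0.        ,  0.        ]), 'T_tool_cam': array([[ 4.56022922e-05, -9.48784018e-01, -3.15925442e-01,
         7.99291168e+01],
       [ 9.99999984e-01,  9.75567509e-05, -1.48636318e-04,
         1.00389351e+00],
       [ 1.71844423e-04, -3.15925431e-01,  9.48784007e-01,
        -1.42374368e+02],
       [ 0.00000000e+00,  0.00000000e+00,  0.00000000e+00,
         1.00000000e+00]])}
```

View pics/scene0.png

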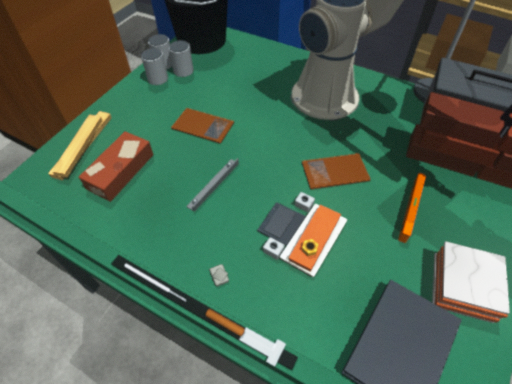

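View pics/top0.png

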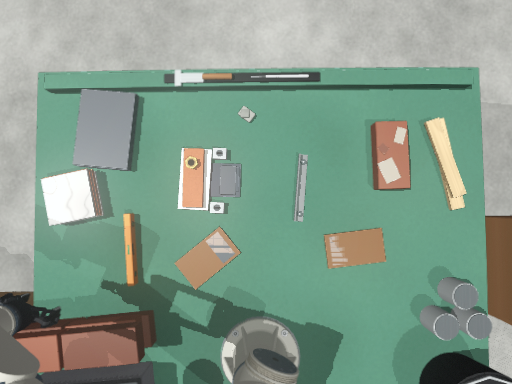

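Candidates for the slate are the dark one at top (228,180) / scene (282,222) and two brown look-alikes at top (208,257) and (355,248). The dark one is partly under the tile, slip and nut and sits between the blocks, so it fits. I'll enlarge it to confirm and measure.

```bash
cat > h.py <<'E'
import numpy as np, cv2
from scipy.spatial.transform import Rotation as R
from rig import r
def ray(n,uv,pose=None):
    c=r.calibration(n)
    p=cv2.undistortPoints(np.array([[uv]],float),c["mtx"],c["dist"])[0,0]
    d=np.array([p[0],p[1],1.])
    if n=="wrist":
        pos,rot=pose; Rt=R.from_euler("xyz",rot).as_matrix(); T=c["T_tool_cam"]
        return Rt@T[:3,3]+pos, Rt@T[:3,:3]@d
    return c["origin"], R.from_euler("xyz",c["attitude"]).as_matrix()@d
def at(n,uv,z,pose=None):
    o,d=ray(n,uv,pose); return o+d*(z-o[2])/d[2]
def proj(n,P,pose=None):
    c=r.calibration(n)
    if n=="wrist":
        pos,rot=pose; Rt=R.from_euler("xyz",rot).as_matrix(); T=c["T_tool_cam"]; Rm=Rt@T[:3,:3]; o=Rt@T[:3,3]+pos
    else: Rm=R.from_euler("xyz",c["attitude"]).as_matrix(); o=c["origin"]
    rv,_=cv2.Rodrigues(Rm.T); return cv2.projectPoints(np.array(P,float).reshape(-1,3),rv,-Rm.T@o,c["mtx"],c["dist"])[0][:,0]
E
python3 - <<'E'
import cv2
a=cv2.imread("pics/top0.png")[130:240,170:320]; cv2.imwrite("pics/topc.png",cv2.resize(a,None,fx=5,fy=5,interpolation=cv2.INTER_CUBIC))
a=cv2.imread("pics/scene0.png")[150:290,180:360]; cv2.imwrite("pics/scenec.png",cv2.resize(a,None,fx=4,fy=4,interpolation=cv2.INTER_CUBIC))
from h import *
print(at("top",(228,180),8),at("scene",(282,222),8),at("top",(300,187),0))
E
```

```text
[573.19468233  97.35871096   8.        ] [573.51455508 108.14432324   8.        ] [ 548.56244814 -139.26105976    0.        ]
```

View pics/topc.png

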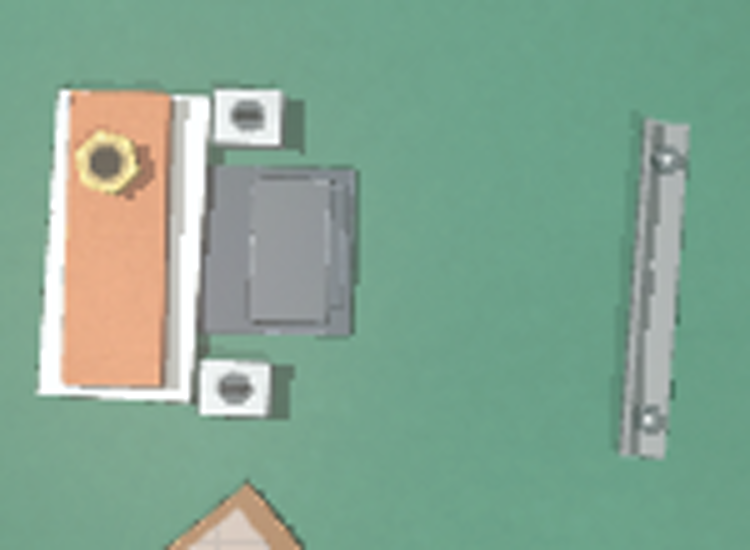

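View pics/scenec.png

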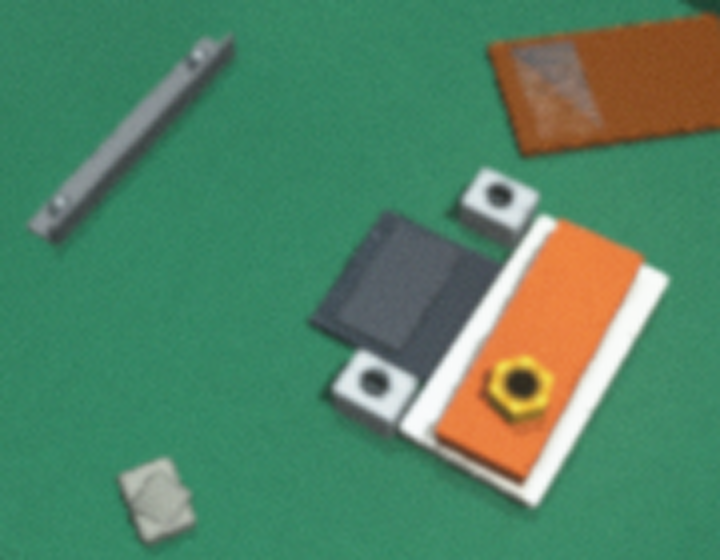

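Run:
```python
from h import *
f=lambda u,v:(170+(u-2)/5,130+(v-2)/5)
pts=dict(sl_right=((356,168),8),sl_left=((353,334),8),layer_tl=((250,180),11),layer_tr=((332,180),11),layer_bl=((250,323),11),layer_br=((326,323),11),
blkT_l=((214,90),30),blkB_l=((199,362),30),blkT_r=((282,90),30),blkB_r=((271,360),30),ang_t=((646,119),25),ang_b=((620,455),25), tile_tr=((210,97),18),tile_br=((191,403),18),tile_tl=((60,90),18),nut=((107,162),65))
W={k:at("top",f(*p),z) for k,(p,z) in pts.items()}
for k,w in W.items(): print(k,w.round(1))
g=lambda u,v:(180+(u-1.5)/4,150+(v-1.5)/4)
for k,p,z in (("sl_right",(310,324),8),("sl_left",(388,212),8),("ang_t",(55,240),25),("ang_b",(233,38),25),("blkT far",(335,368),30),("nut",(520,385),65)): print("scene",k,at("scene",g(*p),z).round(1))
def dirn(a,b): d=W[b]-W[a]; return np.degrees(np.arctan2(d[1],d[0])).round(2),np.linalg.norm(d).round(1)
for a,b in (("sl_left","sl_right"),("blkB_l","blkT_l"),("ang_b","ang_t"),("tile_br","tile_tr"),("layer_br","layer_tr")): print(a,b,dirn(a,b))
```

```text
sl_right [628.2  55.    8. ]
sl_left [519.   57.6   8. ]
layer_tl [620.6 124.5  11. ]
layer_tr [620.1  70.7  11. ]
layer_bl [526.7 124.8  11. ]
layer_br [526.3  75.1  11. ]
blkT_l [677.5 145.8  30. ]
blkB_l [501.3 155.8  30. ]
blkT_r [677.1 101.6  30. ]
blkB_r [502.2 109.3  30. ]
ang_t [ 656.7 -134.5   25. ]
ang_b [ 439.3 -114.8   25. ]
tile_tr [674.7 149.9  18. ]
tile_br [474.9 162.6  18. ]
tile_tl [680.3 248.5  18. ]
nut [627.4 209.2  65. ]
scene sl_right [631.3  60.6   8. ]
scene sl_left [522.1  64.9   8. ]
scene ang_t [ 667.1 -124.8   25. ]
scene ang_b [ 444.3 -111.    25. ]
scene blkT far [663.9  97.5  30. ]
scene nut [635.7 213.5  65. ]
sl_left sl_right (np.float64(-1.36), np.float64(109.2))
blkB_l blkT_l (np.float64(-3.25), np.float64(176.5))
ang_b ang_t (np.float64(-5.16), np.float64(218.3))
tile_br tile_tr (np.float64(-3.65), np.float64(200.3))
layer_br layer_tr (np.float64(-2.69), np.float64(93.9))
```

```bash
cat >> h.py <<'E'
def delta(pos,yawdeg,roll=np.pi):
    s=r.sense(); Rt=R.from_euler("xyz",s["tcp_rot"]); 
    d=Rt.inv().apply(np.array(pos)-s["eef_pos"])/10
    w=(Rt.inv()*R.from_euler("xyz",[roll,0,np.radians(yawdeg)])).as_rotvec(degrees=True)
    print("delta",d.round(2),w.round(2)); print(s["clock"],s["eef_pos"].round(1),np.degrees(s["tcp_rot"]).round(2),s["contact_force"].round(1),s["opening"])
E
python3 - <<'E'
from h import *
delta((573,90,160),87)
E
```

```text
delta [-49.94 -32.95   7.1 ] [-7.000e-02  5.000e-02  7.135e+01]
0.1 [230.4 580.5 230.6] [-179.93   -0.    158.35] [-0.3  0.2 -0.4] 1.0007662289636987
```

jog_arm([
  [[-5, -3.3, 0.7, 0, 0, 7, 5], [-10, -6.6, 1.4, 0, 0, 14, 5], [-15, -9.9, 2.1, 0, 0, 21.5, 5], [-20, -13.2, 2.8, 0, 0, 28.5, 5], [-25, -16.5, 3.5, 0, 0, 35.5, 5]],
], newtons=40)

```text
clock: 0.72
eef_pos: [402.8, 333.6, 196.0]
tcp_rot: [-3.142, 0.0, 2.14]
contact_force: [1.7, 1.0, 1.0]
opening: 0.586
```

Run:
```python
from h import *
delta((573,90,160),87)
```

```text
delta [-29.69   1.2    3.6 ] [ 0.    0.   35.64]
0.725 [402.8 333.6 196. ] [-180.      0.    122.64] [1.7 1.  1. ] 0.5860635826460342
```

jog_arm([
  [[-5.5, 0.2, 0.7, 0, 0, 7, 5], [-11.5, 0.5, 1.4, 0, 0, 14.5, 5], [-17.5, 0.7, 2.1, 0, 0, 21.5, 5], [-23.5, 1.0, 2.8, 0, 0, 29, 5], [-29.4, 1.2, 3.5, 0, 0, 35.6, 5]],
])

```text
clock: 1.35
eef_pos: [572.5, 93.0, 160.9]
tcp_rot: [-3.141, -0.0, 1.519]
contact_force: [-0.0, 0.8, 0.1]
opening: 0.584
```

jog_arm([
  [[0, 0, 0, 0, 0, 0, 5], [0, 0, 0, 0, 0, 0, 5]],
])

```text
clock: 1.6
eef_pos: [571.1, 94.8, 160.9]
tcp_rot: [-3.14, -0.0, 1.523]
contact_force: [-0.1, 0.2, -0.5]
opening: 0.585
```

Run:
```python
from h import *
delta((573,90,160),87)
s=r.sense(); im=r.grab_frame("wrist"); np.savez("w1.npz",im=im,p=s["eef_pos"],q=s["tcp_rot"])
cv2.imwrite("pics/w1.png",cv2.resize(im[:,:,::-1],(800,600),interpolation=cv2.INTER_CUBIC))
```

```text
delta [-0.47  0.22  0.09] [-0.07 -0.    0.24]
1.6 [571.1  94.8 160.9] [-179.93   -0.     87.24] [-0.1  0.2 -0.5] 0.5854311447880837
```

View pics/w1.png

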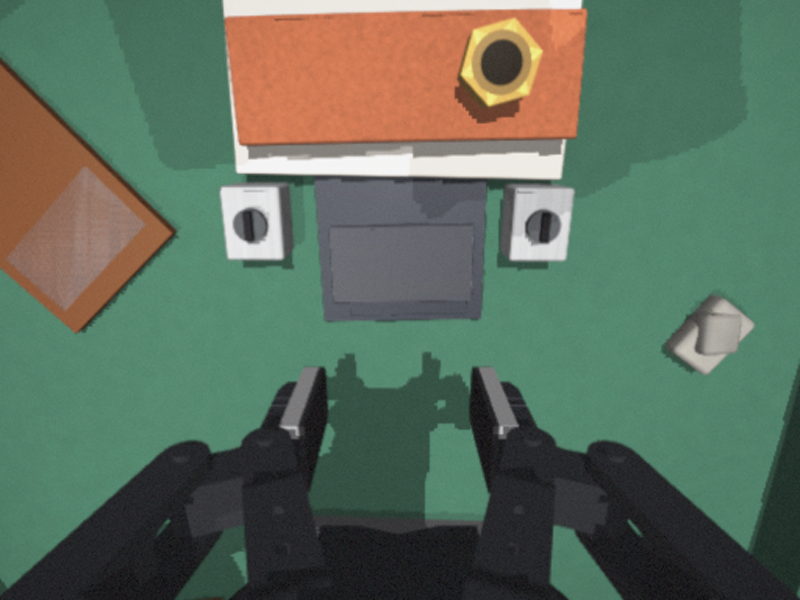

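The wrist view confirms the dark slate between the blocks, with its end edge at (325,320)–(480,318), the rough layer from (330,225) to (473,303), and the blocks at (255,222) and (540,222). Next I'll measure it.

Run:
```python
from h import *
d=np.load("w1.npz"); pose=(d["p"],d["q"]); s=1.5625
W={}
for k,p,z in (("sl_left",(325,320),8),("sl_right",(481,318),8),("L_fl",(335,303),11),("L_fr",(470,302),11),("L_bl",(330,226),11),("L_br",(473,224),11),("blkL_pile",(221,186),30),("blkR_pile",(573,187),30),("blkL_in",(283,258),30),("blkR_in",(505,260),30),("tile_l",(240,173),18),("tile_r",(562,178),18),("nut",(502,62),65)):
    W[k]=at("wrist",((p[0]+.5)/s-.5,(p[1]+.5)/s-.5),z,pose); print(k,W[k].round(1))
for a,b in (("sl_left","sl_right"),("blkL_pile","blkR_pile"),("tile_l","tile_r"),("L_fl","L_fr")):
    v=W[b]-W[a]; print(a,np.degrees(np.arctan2(v[1],v[0])).round(2),np.linalg.norm(v).round(1))
```

```text
sl_left [519.5  62.5   8. ]
sl_right [628.6  58.8   8. ]
L_fl [528.2  75.8  11. ]
L_fr [620.5  72.1  11. ]
L_bl [529.8 128.6  11. ]
L_br [622.3 125.5  11. ]
blkL_pile [470.5 158.7  30. ]
blkR_pile [678.6 148.1  30. ]
blkL_in [501.8 113.3  30. ]
blkR_in [639.3 105.5  30. ]
tile_l [478.8 165.   18. ]
tile_r [675.9 152.6  18. ]
nut [627.7 211.9  65. ]
sl_left -1.94 109.1
blkL_pile -2.91 208.4
tile_l -3.61 197.5
L_fl -2.28 92.3
```

Run:
```python
from h import *
delta((575.3,98,22),88)
```

```text
delta [ 0.27  0.44 13.91] [-0.05 -0.01 -0.7 ]
1.65 [570.9  95.5 161.1] [-1.7995e+02 -1.0000e-02  8.7300e+01] [-0.9  0.4 -0.8] 0.5849316503522826
```

jog_arm([
  [[0.1, 0.2, 4, 0, 0, -0.3, 5], [0.2, 0.3, 8, 0, 0, -0.7, 5], [0.3, 0.4, 11.5, 0, 0, -0.7, 5], [0.3, 0.4, 13.5, 0, 0, -0.7, 5], [0.3, 0.4, 13.5, 0, 0, -0.7, 5]],
])

```text
clock: 2.28
eef_pos: [573.9, 98.8, 25.1]
tcp_rot: [-3.139, 0.001, 1.537]
contact_force: [0.3, 0.1, 0.0]
opening: 0.585
```

jog_arm([
  [[0, 0, 0, 0, 0, 0, 5], [0, 0, 0, 0, 0, 0, 5]],
])

```text
clock: 2.52
eef_pos: [576.5, 98.2, 27.6]
tcp_rot: [3.14, -0.0, 1.536]
contact_force: [0.9, 0.5, 0.0]
opening: 0.585
```

Run:
```python
from h import *
delta((575.3,98,22),88)
s=r.sense(); im=r.grab_frame("wrist"); 
cv2.imwrite("pics/w2.png",cv2.resize(im[:,:,::-1],(800,600),interpolation=cv2.INTER_CUBIC))
```

```text
delta [-0.02 -0.12  0.56] [ 0.11 -0.02 -0.01]
2.525 [576.5  98.2  27.6] [ 1.7989e+02 -2.0000e-02  8.7990e+01] [0.9 0.5 0. ] 0.5848122894533201
```

View pics/w2.png

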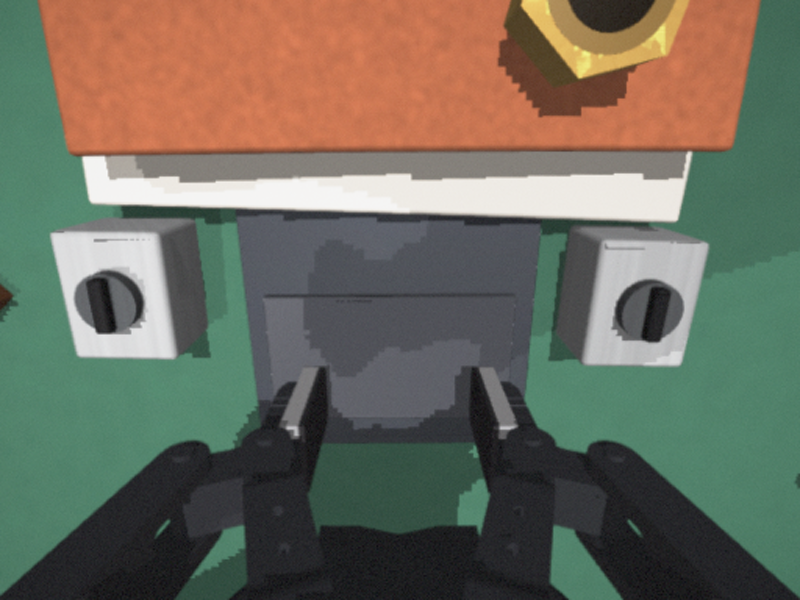

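jog_arm([
  [[0, 0, 0.3, 0, 0, 0, 5], [0, 0, 0.5, 0, 0, 0, 5], [0, 0, 0.5, 0, 0, 0, 5], [0, 0, 0.5, 0, 0, 0, 5]],
])

```text
clock: 3.08
eef_pos: [575.7, 97.6, 21.2]
tcp_rot: [-3.141, 0.0, 1.535]
contact_force: [0.7, 0.4, -0.4]
opening: 0.585
```

jog_arm([
  [[0, 0, 0, 0, 0, 0, 5], [0, 0, 0, 0, 0, 0, 5]],
])

```text
clock: 3.32
eef_pos: [575.8, 97.7, 21.3]
tcp_rot: [3.142, 0.0, 1.535]
contact_force: [-0.2, -0.6, 0.7]
opening: 0.585
```

jog_arm([
  [[0, 0, 0.2, 0, 0, 0, 5], [0, 0, 0.4, 0, 0, 0, 5], [0, 0, 0.6, 0, 0, 0, 5], [0, 0, 0.6, 0, 0, 0, 5], [0, 0, 0.6, 0, 0, 0, 5]],
])

```text
clock: 3.95
eef_pos: [575.8, 97.7, 15.3]
tcp_rot: [-3.142, 0.0, 1.535]
contact_force: [-0.5, 0.0, 0.0]
opening: 0.585
```

jog_arm([
  [[0, 0, 0.1, 0, 0, 0, 5], [0, 0, 0.2, 0, 0, 0, 5], [0, 0, 0.2, 0, 0, 0, 5]],
])

```text
clock: 4.32
eef_pos: [575.7, 97.7, 13.2]
tcp_rot: [-3.141, 0.0, 1.535]
contact_force: [-1.3, 0.1, -0.5]
opening: 0.586
```

jog_arm([
  [[0, 0, 0.1, 0, 0, 0, 5], [0, 0, 0.2, 0, 0, 0, 5], [0, 0, 0.2, 0, 0, 0, 5]],
])

```text
clock: 4.7
eef_pos: [575.7, 97.7, 11.2]
tcp_rot: [-3.141, 0.0, 1.535]
contact_force: [-0.0, 0.2, -0.0]
opening: 0.582
```

jog_arm([
  [[0, 0, 0.1, 0, 0, 0, 5], [0, 0, 0.1, 0, 0, 0, 5]],
])

```text
clock: 4.95
eef_pos: [575.7, 97.7, 10.2]
tcp_rot: [-3.141, 0.0, 1.535]
contact_force: [-0.5, -0.7, -0.4]
opening: 0.587
```

jog_arm([
  [[0, 0, 0.1, 0, 0, 0, 5], [0, 0, 0.1, 0, 0, 0, 5]],
])

```text
clock: 5.2
eef_pos: [575.7, 97.7, 9.2]
tcp_rot: [-3.141, 0.0, 1.535]
contact_force: [0.6, 0.1, -0.3]
opening: 0.589
```

jog_arm([
  [[0, 0, 0.1, 0, 0, 0, 5], [0, 0, 0.1, 0, 0, 0, 5]],
])

```text
clock: 5.45
eef_pos: [575.9, 97.7, 8.9]
tcp_rot: [3.141, 0.0, 1.535]
contact_force: [-1.6, -0.8, 7.7]
opening: 0.587
```

jog_arm([
  [[0, 0, 0.05, 0, 0, 0, 5], [0, 0, 0.05, 0, 0, 0, 5]],
])

```text
clock: 5.7
eef_pos: [575.9, 97.7, 8.8]
tcp_rot: [3.141, 0.0, 1.535]
contact_force: [-3.7, -1.1, 12.4]
opening: 0.587
```

jog_arm([
  [[0, 0, 0.03, 0, 0, 0, 5], [0, 0, 0.03, 0, 0, 0, 5]],
])

```text
clock: 5.95
eef_pos: [575.9, 97.7, 8.7]
tcp_rot: [3.141, -0.0, 1.535]
contact_force: [-4.5, -0.5, 15.7]
opening: 0.587
```

Run:
```python
from h import *
s=r.sense(); print(s["wrist_torque"].round(3),s["contact_force"].round(1),s["tcp_rot"],s["qpos"].round(3))
```

```text
[-0.13   0.895  0.058] [-4.5 -0.5 15.7] [ 3.14135018e+00 -4.78361015e-07  1.53519496e+00] [ 0.165  0.582  1.864 -0.     0.695  0.201]
```

jog_arm([
  [[-0.1, 0, 0.02, 0, 0, 0, 5], [-0.3, 0, 0.02, 0, 0, 0, 5], [-0.5, 0, 0.02, 0, 0, 0, 5]],
])

```text
clock: 6.32
eef_pos: [577.2, 94.2, 8.8]
tcp_rot: [3.138, -0.002, 1.534]
contact_force: [0.7, 7.5, 10.7]
opening: 0.586
```

jog_arm([
  [[0, 0, 0.06, 0, 0, 0, 5], [0, 0, 0.06, 0, 0, 0, 5]],
])

```text
clock: 6.58
eef_pos: [577.3, 94.0, 8.7]
tcp_rot: [3.138, -0.002, 1.534]
contact_force: [-2.5, 7.0, 18.3]
opening: 0.59
```

jog_arm([
  [[-0.2, 0, 0, 0, 0, 0, 5], [-0.4, 0, 0, 0, 0, 0, 5], [-0.7, 0, 0, 0, 0, 0, 5], [-1.0, 0, 0, 0, 0, 0, 5]],
])

```text
clock: 7.08
eef_pos: [578.3, 84.9, 8.8]
tcp_rot: [3.136, -0.004, 1.533]
contact_force: [1.7, 10.1, 13.4]
opening: 0.589
```

Run:
```python
from h import *
s=r.sense(); im=r.grab_frame("wrist");print(s["eef_pos"],s["contact_force"]) 
cv2.imwrite("pics/w3.png",cv2.resize(im[:,:,::-1],(800,600),interpolation=cv2.INTER_CUBIC))
```

```text
[578.25356706  84.9399803    8.8162527 ] [ 1.73177553 10.07151534 13.43617109]
```

View pics/w3.png

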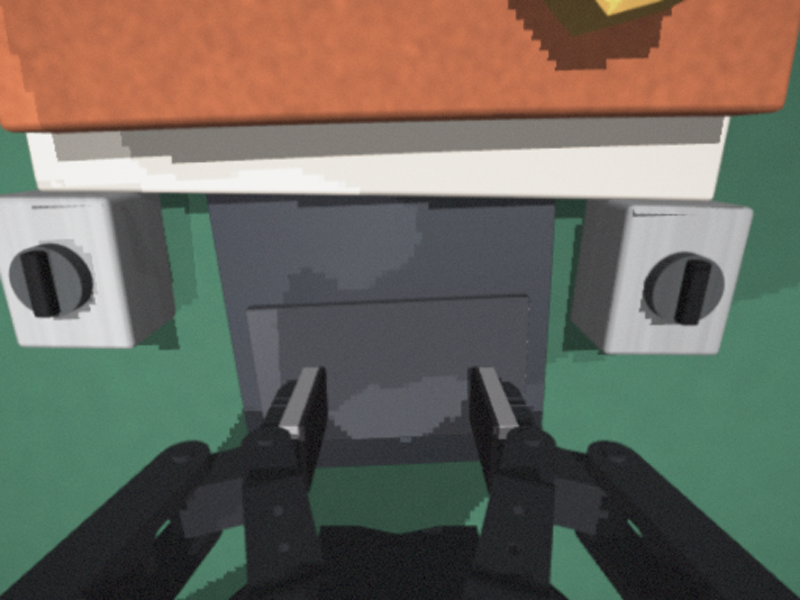

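jog_arm([
  [[0, 0, 0.02, 0.2, 0, 0, 5], [0, 0, 0.04, 0.4, 0, 0, 5], [0, 0, 0.04, 0.4, 0, 0, 5]],
])

```text
clock: 7.5
eef_pos: [578.2, 84.5, 8.7]
tcp_rot: [-3.14, -0.003, 1.534]
contact_force: [0.2, 9.5, 18.6]
opening: 0.584
```

Run:
```python
from h import *
s=r.sense(); print(s["wrist_torque"].round(3),s["contact_force"].round(1),s["tcp_rot"],s["eef_pos"])
```

```text
[ 1.516 -0.112 -0.05 ] [ 0.2  9.5 18.6] [-3.14038012e+00 -2.75427319e-03  1.53432067e+00] [578.23342217  84.49032099   8.66057586]
```

jog_arm([
  [[-0.3, 0, 0.01, 0, 0, 0.3, 5], [-0.7, 0, 0.02, 0, 0, 0.6, 5], [-1.1, 0, 0.02, 0, 0, 0.9, 5], [-1.5, 0, 0.02, 0, 0, 1.2, 5], [-1.9, 0, 0.02, 0, 0, 1.5, 5]],
])

```text
clock: 8.12
eef_pos: [577.7, 66.2, 8.7]
tcp_rot: [-3.141, -0.004, 1.508]
contact_force: [-0.9, 15.0, 19.4]
opening: 0.584
```

Run:
```python
from h import *
s=r.sense(); im=r.grab_frame("wrist");print(s["wrist_torque"].round(3),s["contact_force"].round(1),s["tcp_rot"],s["eef_pos"]) 
cv2.imwrite("pics/w4.png",cv2.resize(im[:,:,::-1],(800,600),interpolation=cv2.INTER_CUBIC))
```

```text
[2.636 0.007 0.177] [-0.9 15.  19.4] [-3.14066127 -0.00362084  1.50796016] [577.67678712  66.24708021   8.6505232 ]
```

View pics/w4.png

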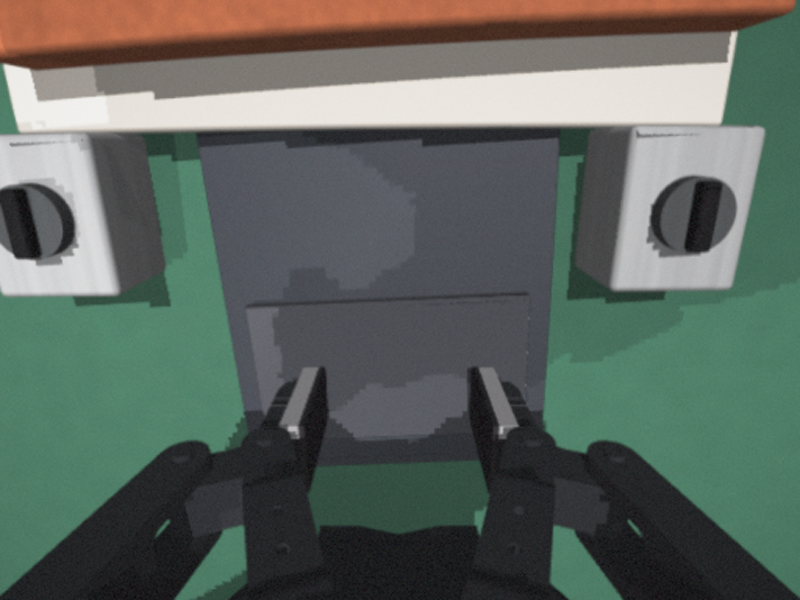

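jog_arm([
  [[-0.3, 0, -0.01, 0, 0, 0, 5], [-0.7, 0, -0.01, 0, 0, 0.2, 5], [-1.1, 0, -0.01, 0, 0, 0.2, 5], [-1.5, 0, -0.01, 0, 0, 0.3, 5], [-1.9, 0, -0.01, 0, 0, 0.3, 5]],
])

```text
clock: 8.8
eef_pos: [576.8, 47.2, 8.7]
tcp_rot: [-3.141, -0.004, 1.502]
contact_force: [0.9, 16.2, 18.1]
opening: 0.588
```

jog_arm([
  [[-0.3, 0, 0, 0, 0, 0, 5], [-0.7, 0, 0, 0, 0, 0, 5], [-1.1, 0, 0, 0, 0, 0, 5], [-1.5, 0, 0, 0, 0, 0, 5], [-1.9, 0, 0, 0, 0, 0, 5]],
])

```text
clock: 9.43
eef_pos: [575.5, 27.4, 8.7]
tcp_rot: [-3.141, -0.002, 1.503]
contact_force: [0.7, 10.9, 17.8]
opening: 0.581
```

Run:
```python
from h import *
s=r.sense(); im=r.grab_frame("wrist");print(s["wrist_torque"].round(3),s["contact_force"].round(1),s["tcp_rot"],s["eef_pos"]) 
im2=r.grab_frame("scene")[120:300,170:400]
cv2.imwrite("pics/w5.png",np.hstack([cv2.resize(im[:,:,::-1],(400,300),interpolation=cv2.INTER_AREA),cv2.resize(im2[:,:,::-1],(383,300),interpolation=cv2.INTER_CUBIC)]))
```

```text
[ 1.796 -0.167 -0.072] [ 0.7 10.9 17.8] [-3.14100350e+00 -2.36016075e-03  1.50297582e+00] [575.45683084  27.38752196   8.65442695]
```

View pics/w5.png

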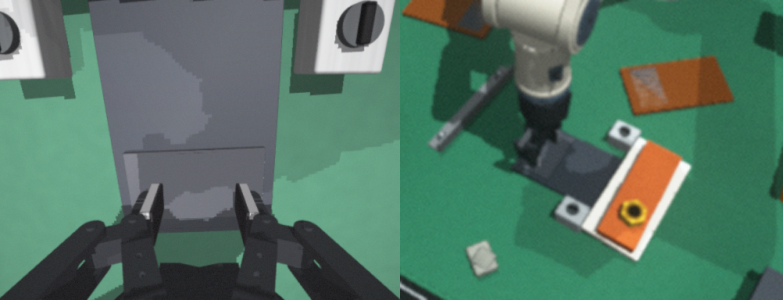

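jog_arm([
  [[-0.3, 0, 0, 0, 0, 0, 5], [-0.7, 0, 0, 0, 0, 0, 5], [-1.1, 0, 0, 0, 0, 0, 5], [-1.5, 0, 0, 0, 0, 0, 5], [-1.9, 0, 0, 0, 0, 0, 5]],
])

```text
clock: 10.15
eef_pos: [574.1, 8.2, 8.7]
tcp_rot: [-3.141, -0.002, 1.503]
contact_force: [0.6, 9.3, 18.8]
opening: 0.585
```

jog_arm([
  [[-0.3, 0, 0, 0, 0, 0, 5], [-0.7, 0, 0, 0, 0, 0, 5], [-1.1, 0, 0, 0, 0, 0, 5], [-1.5, 0, 0, 0, 0, 0, 5], [-1.9, 0, 0, 0, 0, 0, 5]],
])

```text
clock: 10.78
eef_pos: [572.7, -11.1, 8.6]
tcp_rot: [-3.141, -0.001, 1.503]
contact_force: [-0.3, 8.0, 19.4]
opening: 0.584
```

```bash
cat > look.py <<'E'
import sys
from h import *
s=r.sense(); im=r.grab_frame("wrist");print(s["clock"],s["wrist_torque"].round(3),s["contact_force"].round(1),np.degrees(s["tcp_rot"]).round(2),s["eef_pos"].round(1)) 
im2=r.grab_frame("scene")[120:300,170:400]
np.savez(sys.argv[1]+".npz",im=im,p=s["eef_pos"],q=s["tcp_rot"])
cv2.imwrite(f"pics/{sys.argv[1]}.png",np.hstack([cv2.resize(im[:,:,::-1],(400,300),interpolation=cv2.INTER_AREA),cv2.resize(im2[:,:,::-1],(383,300),interpolation=cv2.INTER_CUBIC)]))
E
python3 look.py w6
```

```text
10.775 [ 1.399 -0.196 -0.015] [-0.3  8.  19.4] [-1.7995e+02 -8.0000e-02  8.6120e+01] [572.7 -11.1   8.6]
```

View pics/w6.png

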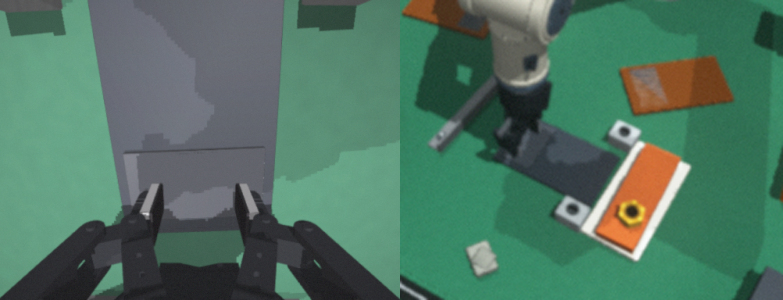

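jog_arm([
  [[-0.3, 0, -0.01, 0, 0, 0, 5], [-0.7, 0, -0.01, 0, 0, 0, 5], [-1.1, 0, -0.01, 0, 0, 0, 5], [-1.5, 0, -0.01, 0, 0, 0, 5], [-1.9, 0, -0.01, 0, 0, 0, 5]],
])

```text
clock: 11.5
eef_pos: [571.3, -30.2, 8.7]
tcp_rot: [-3.14, -0.001, 1.503]
contact_force: [0.1, 7.4, 17.8]
opening: 0.59
```

jog_arm([
  [[-0.3, 0, 0, 0, 0, 0, 5], [-0.7, 0, 0, 0, 0, 0, 5], [-1.1, 0, 0, 0, 0, 0, 5], [-1.5, 0, 0, 0, 0, 0, 5], [-1.9, 0, 0, 0, 0, 0, 5]],
])

```text
clock: 12.12
eef_pos: [570.0, -49.3, 8.7]
tcp_rot: [-3.14, -0.001, 1.503]
contact_force: [1.4, 8.0, 19.4]
opening: 0.586
```

```bash
python3 look.py w7
python3 - <<'E'
from h import *
im=r.grab_frame("top")[130:240,170:320]; cv2.imwrite("pics/t7.png",cv2.resize(im[:,:,::-1],None,fx=5,fy=5,interpolation=cv2.INTER_CUBIC))
E
```

```text
12.125 [ 1.38  -0.233 -0.01 ] [ 1.4  8.  19.4] [-1.7993e+02 -6.0000e-02  8.6120e+01] [570.  -49.3   8.7]
```

View pics/w7.png

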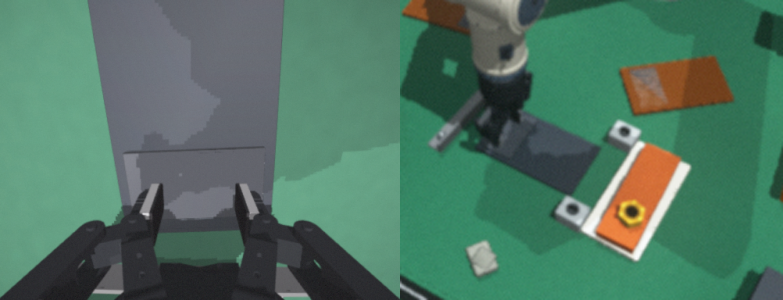

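View pics/t7.png

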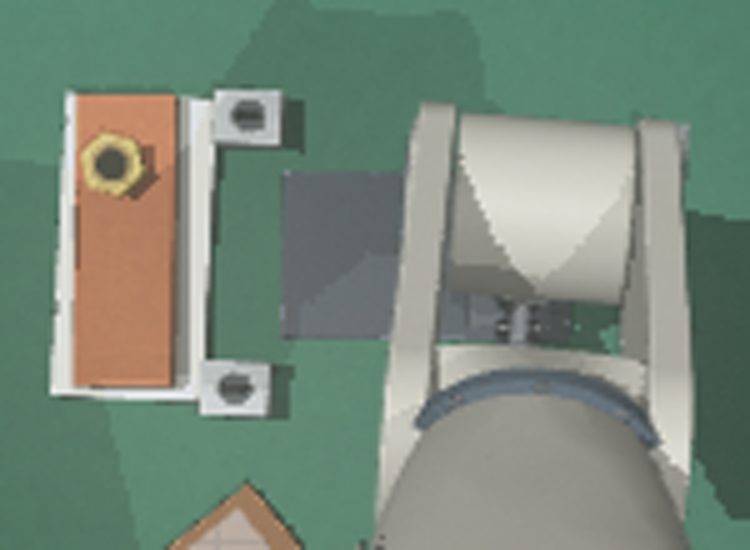

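Run:
```python
from h import *
d=np.load("w7.npz"); im=d["im"][230:384,90:420]
cv2.imwrite("pics/w7c.png",cv2.resize(im[:,:,::-1],None,fx=2.4,fy=2.4,interpolation=cv2.INTER_CUBIC))
f=lambda u,v:(170+(u-2)/5,130+(v-2)/5)
a=at("top",f(284,171),8);b=at("top",f(281,338),8);print(a,b,np.degrees(np.arctan2((a-b)[1],(a-b)[0])))
```

```text
[626.64244318 102.41860676   8.        ] [516.81142043 104.80664395   8.        ] -1.245576100033767
```

View pics/w7c.png

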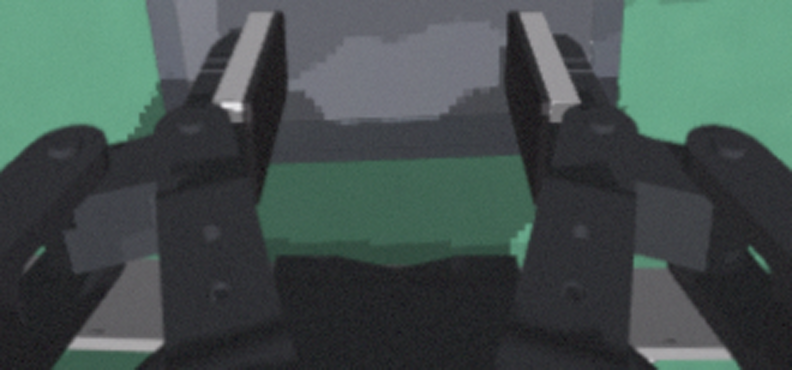

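Run:
```python
from h import *
d=np.load("w7.npz"); pose=(d["p"],d["q"])
g=lambda u,v:(90+(u-.7)/2.4,230+(v-.7)/2.4)
def L(name,a,b,z):
    A=at("wrist",g(*a),z,pose);B=at("wrist",g(*b),z,pose);v=B-A;print(name,A.round(1),B.round(1),np.degrees(np.arctan2(v[1],v[0])).round(2)); return A,B
L("slate edge",(275,163.5),(520,155),8)
L("ang top",(75,338),(735,348),25)
L("ang base",(135,258),(655,268),0)
```

```text
slate edge [539.1 -81.8   8. ] [600.  -83.3   8. ] -1.42
ang top [ 487.4 -117.6   25. ] [ 650.4 -132.    25. ] -5.03
ang base [ 493.7 -117.8    0. ] [ 639.  -131.1    0. ] -5.23
```

jog_arm([
  [[-0.3, 0, -0.01, 0, 0, 0.7, 5], [-0.7, 0, -0.01, 0, 0, 1.5, 5], [-1.1, 0, -0.01, 0, 0, 2.3, 5], [-1.5, 0, -0.01, 0, 0, 3.1, 5], [-1.9, 0, -0.01, 0, 0, 3.8, 5]],
])

```text
clock: 12.9
eef_pos: [568.3, -68.3, 8.6]
tcp_rot: [-3.14, -0.001, 1.437]
contact_force: [0.4, 8.7, 19.3]
opening: 0.583
```

```bash
python3 look.py w8
python3 - <<'E'
from h import *
d=np.load("w8.npz"); im=d["im"][230:384,90:420]
cv2.imwrite("pics/w8c.png",cv2.resize(im[:,:,::-1],None,fx=2.4,fy=2.4,interpolation=cv2.INTER_CUBIC))
E
```

```text
12.9 [ 1.361 -0.145  0.112] [ 0.4  8.7 19.3] [-1.7988e+02 -4.0000e-02  8.2310e+01] [568.3 -68.3   8.6]
```

View pics/w8c.png

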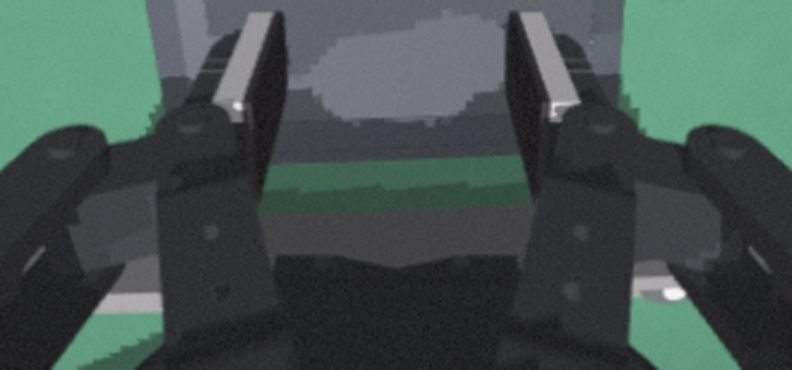

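Run:
```python
from h import *
d=np.load("w8.npz"); pose=(d["p"],d["q"])
g=lambda u,v:(90+(u-.7)/2.4,230+(v-.7)/2.4)
def L(name,a,b,z):
    A=at("wrist",g(*a),z,pose);B=at("wrist",g(*b),z,pose);v=B-A;print(name,A.round(1),B.round(1),np.degrees(np.arctan2(v[1],v[0])).round(2)); return A,B
L("slate edge",(275,163.5),(520,155),8)
L("ang top",(105,294),(690,276),25)
L("ang base",(260,215),(535,205),0)
```

```text
slate edge [535.3 -98.6   8. ] [ 596.  -104.1    8. ] -5.19
ang top [ 492.8 -117.8   25. ] [ 631.5 -130.5   25. ] -5.24
ang base [ 525.4 -121.     0. ] [ 599.6 -127.5    0. ] -4.98
```

jog_arm([
  [[-0.4, 0.02, -0.01, 0, 0, 0, 5], [-0.8, 0.03, -0.01, 0, 0, 0, 5], [-1.2, 0.05, -0.01, 0, 0, 0, 5], [-1.6, 0.07, -0.01, 0, 0, 0, 5], [-1.9, 0.08, -0.01, 0, 0, 0, 5]],
])

```text
clock: 13.62
eef_pos: [566.7, -87.4, 8.7]
tcp_rot: [-3.14, -0.001, 1.437]
contact_force: [0.4, 8.4, 17.8]
opening: 0.584
```

jog_arm([
  [[-0.1, 0, 0, 0, 0, 0, 5], [-0.2, 0, 0, 0, 0, 0, 5]],
])

```text
clock: 13.88
eef_pos: [566.5, -89.3, 8.7]
tcp_rot: [-3.14, -0.0, 1.437]
contact_force: [0.7, 7.4, 17.7]
opening: 0.588
```

jog_arm([
  [[-0.1, 0, 0, 0, 0, 0, 5], [-0.1, 0, 0, 0, 0, 0, 5]],
])

```text
clock: 14.12
eef_pos: [566.4, -90.4, 8.7]
tcp_rot: [-3.14, -0.0, 1.437]
contact_force: [0.8, 6.3, 17.6]
opening: 0.582
```

jog_arm([
  [[-0.1, 0, 0, 0, 0, 0, 5], [-0.1, 0, 0, 0, 0, 0, 5]],
])

```text
clock: 14.38
eef_pos: [566.3, -90.7, 8.7]
tcp_rot: [-3.14, -0.001, 1.437]
contact_force: [1.6, 12.4, 17.8]
opening: 0.588
```

jog_arm([
  [[-0.1, 0, 0, 0, 0, 0, 5], [-0.1, 0, 0, 0, 0, 0, 5]],
])

```text
clock: 14.62
eef_pos: [566.2, -91.1, 8.7]
tcp_rot: [-3.14, -0.002, 1.436]
contact_force: [1.4, 15.0, 18.7]
opening: 0.588
```

```bash
python3 look.py w9
python3 - <<'E'
from h import *
d=np.load("w9.npz"); im=d["im"][230:384,90:420]
cv2.imwrite("pics/w9c.png",cv2.resize(im[:,:,::-1],None,fx=2.4,fy=2.4,interpolation=cv2.INTER_CUBIC))
E
```

```text
14.625 [ 2.535 -0.562  0.085] [ 1.4 15.  18.7] [-1.7989e+02 -1.1000e-01  8.2300e+01] [566.2 -91.1   8.7]
```

View pics/w9c.png

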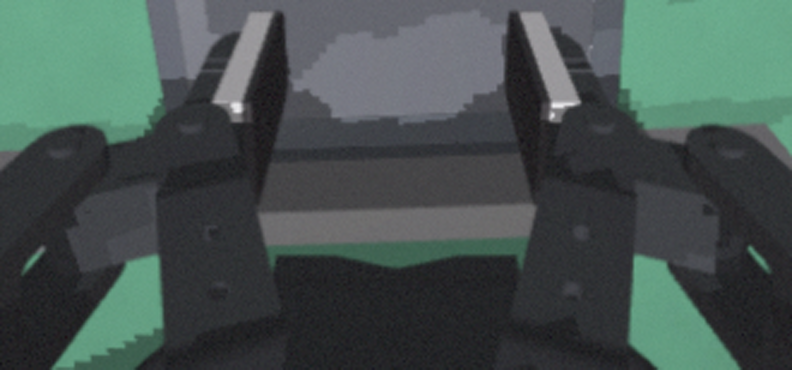

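jog_arm([
  [[-0.06, 0, 0, 0, 0, 0, 5], [-0.06, 0, 0, 0, 0, 0, 5]],
])

```text
clock: 14.98
eef_pos: [566.2, -91.6, 8.7]
tcp_rot: [-3.14, -0.002, 1.437]
contact_force: [1.9, 15.9, 17.5]
opening: 0.583
```

jog_arm([
  [[0, 0, -0.1, 0, 0, 0, 5], [0, 0, -0.4, 0, 0, 0, 5], [0, 0, -1.5, 0, 0, 0, 5], [0, 0, -4, 0, 0, 0, 5], [0, 0, -8, 0, 0, 0, 5]],
])

```text
clock: 15.6
eef_pos: [562.5, -93.6, 86.6]
tcp_rot: [-3.132, 0.001, 1.437]
contact_force: [0.4, -0.0, 0.2]
opening: 0.588
```

jog_arm([
  [[1, 0, -4, 0, 0, 0, 5], [1, 0, -4, 0, 0, 0, 5], [1, 0, -4, 0, 0, 0, 5], [1, 0, -4, 0, 0, 0, 5]],
])

```text
clock: 16.1
eef_pos: [564.4, -83.7, 125.3]
tcp_rot: [-3.132, 0.001, 1.437]
contact_force: [0.6, -0.8, -0.7]
opening: 0.583
```

```bash
python3 look.py w10
python3 - <<'E'
from h import *
d=np.load("w10.npz"); im=d["im"]
cv2.imwrite("pics/w10c.png",cv2.resize(im[:,:,::-1],(800,600),interpolation=cv2.INTER_CUBIC))
E
```

```text
16.1 [ 0.021 -0.012 -0.008] [ 0.6 -0.8 -0.7] [-1.7947e+02  4.0000e-02  8.2340e+01] [564.4 -83.7 125.3]
```

View pics/w10c.png

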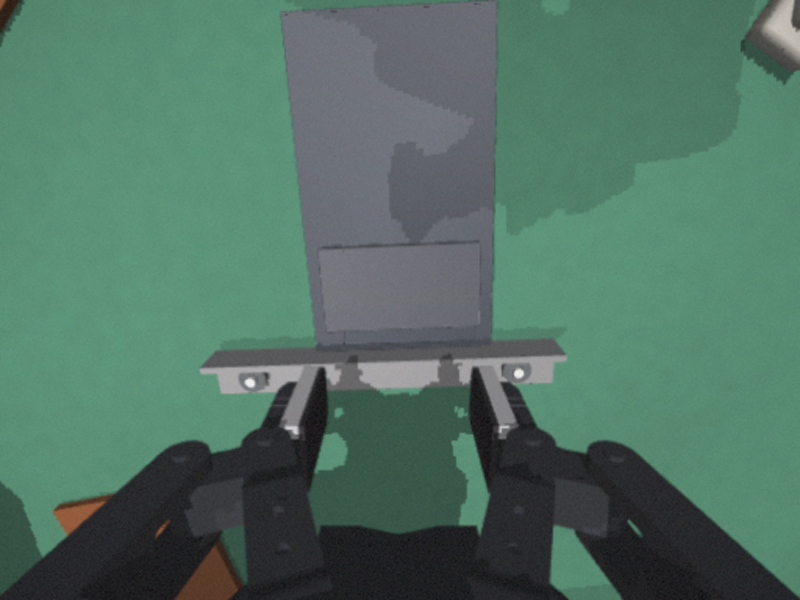

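Run:
```python
from h import *
d=np.load("w10.npz"); im=d["im"][195:260,120:375]
cv2.imwrite("pics/w10z.png",cv2.resize(im[:,:,::-1],None,fx=3.13,fy=3.13*2,interpolation=cv2.INTER_CUBIC))
im=r.grab_frame("top")[130:240,170:320]; cv2.imwrite("pics/t10.png",cv2.resize(im[:,:,::-1],None,fx=5,fy=5,interpolation=cv2.INTER_CUBIC))
im=r.grab_frame("scene")[150:290,180:360]; cv2.imwrite("pics/s10.png",cv2.resize(im[:,:,::-1],None,fx=4,fy=4,interpolation=cv2.INTER_CUBIC))
```

```text
(no output)
```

View pics/w10z.png

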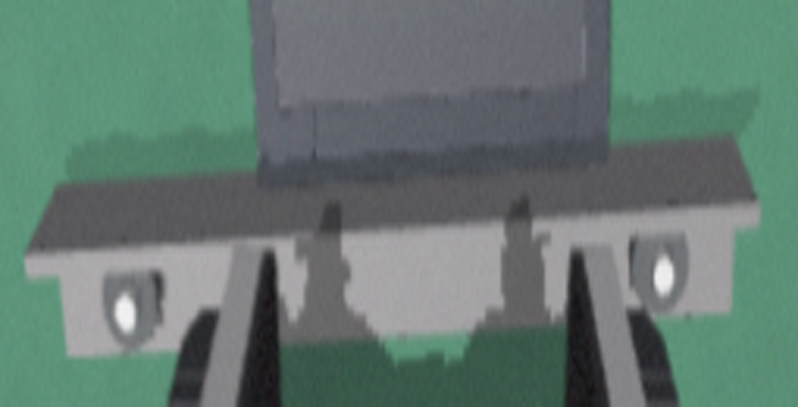

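View pics/t10.png

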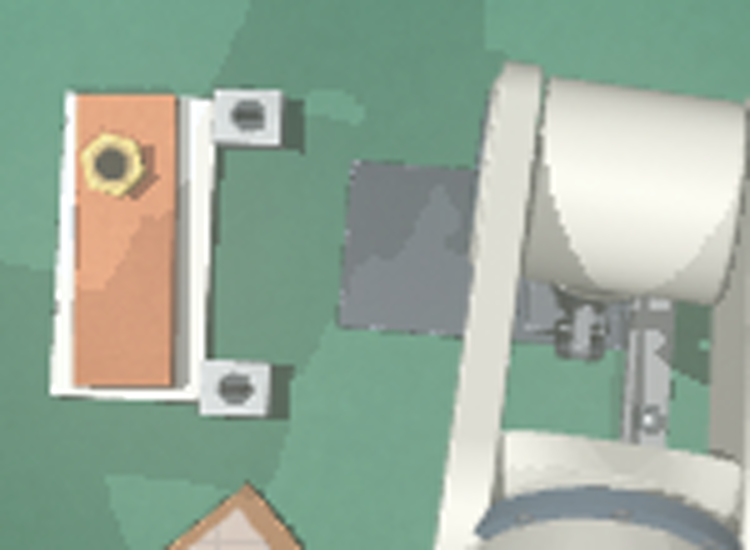

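View pics/s10.png

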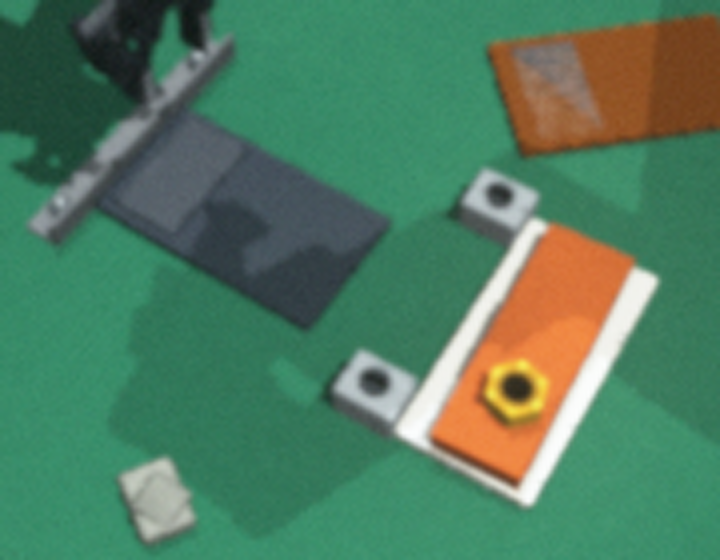

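Run:
```python
from h import *
d=np.load("w10.npz"); pose=(d["p"],d["q"])
g=lambda u,v:(120+(u-1)/3.13,195+(v-2.6)/6.26)
P=lambda u,v,z:at("wrist",g(u,v),z,pose)
a,b=P(28,250,25),P(757,205,25); n=np.array([-(b-a)[1],(b-a)[0],0]); n/=np.linalg.norm(n); 
print(a,b,np.linalg.norm(b-a))
c,e=P(60,184,0),P(735,138,0); m=np.array([-(e-c)[1],(e-c)[0],0]);m/=np.linalg.norm(m);print(c,e)
for u,v in((262,188),(607,163)):
    p=P(u,v,8); print(p.round(1),"vs top",((p-a)@n).round(2),"vs base",((p-c)@m).round(2))
```

```text
[ 441.34769728 -112.30914691   25.        ] [ 658.01030084 -132.8461405    25.        ] 217.63375631528694
[ 441.1197694  -113.20412353    0.        ] [ 659.38600714 -133.33836692    0.        ]
[ 509.  -118.7    8. ] vs top -0.03 vs base 0.71
[ 617.  -128.5    8. ] vs top 0.49 vs base 0.96
```

Both corners measure 0–1 mm off the angle's face. The pile is flat and in place, and nothing is touching the gripper, so I'm handing the job in.

Run:
```python
from rig import r
print(r.sense()["contact_force"]); r.sign_off()
```

```text
[0.4491976  0.54293285 0.03278284]
the job is handed in; nothing more can be done
```

I slid the bottom slate out from under the pile, set it flush against the steel angle, then let go and handed the job in at about 16 s. I pressed with two spread fingertips on the rough layer at about 11–19 N, with about 25 N total at most in the readings I took. Just before the angle I turned the slate about 3.8° to square it up.

**Slate:** on the last wrist picture, both corners of the end edge measure 0–1 mm from the angle's face. That was checked against both the angle's top edge and its base line. The edge lies about 30 mm inside one end of the angle and about 60 mm inside the other.

**Pile:** the tile, slip and nut look flat on the bench behind the blocks. The nut appears about 4 mm from where it began, part of which is an effect of its lower height. I did not measure its final heights.

**Other things:** in the pictures the stone chip looks unmoved. The brick and the level were never approached, and I did not check them again at the end. The gripper was clear at hand-in, reading about 0.7 N, which is noise level.

**What went differently:** at the start the fingers skidded about 10 mm and the slate turned about 2°. I corrected this by tilting the load onto the right finger and pressing a little harder. The drawing force briefly read 15–16 N, slightly above the 7–14 N given.

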